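# Preset the coolant valve of the lamp test rig

### The job

The regulating valve on the lamp cooling rig has been left open at some unknown setting: screw its handwheel shut (clockwise from above) until it stops on its seat, then back it off exactly two full turns. Finish still gripping the wheel's upright handle there, with the wheel at rest, so that it cannot creep while I lock it; leave the lever valve and the other things on the rig and bench alone.

Things in the scene. Friction and masses are not known exactly. Their poses are not given: they have to be found in the camera images.
- wheel (a joint): How far the regulating valve is open: angle of its handwheel in rad. 0 = shut on its seat, a hard stop; grows counter-clockwise seen from above (opening), 6.283 a turn, travel ends at 25.1. It starts between 0.55 and 1.35 turns. The packing drags with a steady 4 to 5 N at the handle both ways, and the wheel stays where it is left. The stem lifts wheel and handle 2 mm a turn as it opens.
- handle_mid (a point): Middle of the handwheel's revolving handle: a plain bright steel upright cylinder, 24 mm in diameter, 60 mm tall, standing on the wheel's rim, its axis 50 mm from the wheel's. The point lies on its axis, 33 mm above its foot, 27 mm below its top, 229 mm above the bench when the valve is shut. It spins freely on its pin, so a gripper from above can lead it round the circle without turning itself.
- wheel_axis (a point): Point on the handwheel's fixed upright axis, centre of the handle's circle, 185 mm above the bench. The wheel is a dark level ring 123 mm across, 13 mm thick, with hub and three spokes, on the stem of the brass globe valve; its rim and hub nut end 35 mm or more below the handle's middle. Site z up, y along the pipe; with the valve shut the handle stands on the point's +x side.
- rig_base (a point): Underside of the rig's base plate, under the handwheel's axis; axes as point wheel_axis. Aluminium plate 160 x 700 x 10 mm (from y -310 to +390 mm), fixed to the bench, with a 28 mm copper pipe 75 mm up along y: riser at y -270, lever ball valve -180, pressure gauge -103 (163 mm tall), globe valve 0, cold plate 130 mm square with a lamp chip +235 (97 mm tall).
- isolator (a joint): Lever of the ball valve, a flat grey-sleeved lever 115 mm long lying along the pipe 117 mm up, 180 mm towards -y from the handwheel: 0 = open, grows to 1.57 crosswise (shut). Leave at 0.
- wrench: Bystander: steel spanner 190 mm long, 8 mm thick, lying on the base plate beside the valve; origin under its middle.
- union_nut: Bystander: brass ring nut 42 mm across, 18 mm tall, on the base plate; origin under its centre.
- solder_reel: Bystander: reel of solder wire, 54 mm across, 40 mm tall, standing on the bench; origin under its centre.
- tape_measure: Bystander: black tape measure 66 x 62 x 34 mm on the bench; origin under its centre.
- multimeter: Bystander: grey multimeter 160 x 78 x 36 mm lying on the bench behind the rig; origin under its centre.
- heatsink: Bystander: finned aluminium heatsink 80 x 80 x 38 mm on the bench behind the rig; origin under its centre.
- screwdriver: Bystander: screwdriver 150 mm long, 26 mm thick black handle, lying on the base plate beside the lever valve; origin under its middle.

How it is judged:
On the way:
1. the valve is screwed shut onto its seat (value of joint wheel below 0.06 rad), for 0.05 s.
At the end, for the whole second after the job is handed in: After having been shut on its seat, the handwheel stands two turns open (within 15 degrees) and at rest, the handle is gripped between the fingers (squeeze above 4 N, grasp point within 15 mm of its axis), and the lever valve is still open (value of joint wheel between 12.306 and 12.826 rad and velocity of joint wheel between -0.05 and 0.05 rad/s and contact force between the fingers and handle above 4 N and horizontal distance between the grasp point and handle_mid below 0.015 m and distance between the grasp point and handle_mid below 0.035 m and value of joint isolator below 0.15 rad); the arm keeps its last pose, push and grip.
It fails at once if the lever valve is turned (value of joint isolator above 0.2 rad).
It fails at once if something else on the bench or the rig is knocked away (distance of any of wrench, union_nut, solder_reel, tape_measure, multimeter, heatsink, screwdriver from where it was at the start of the episode above 0.03 m).
It also fails if it takes over 64 s, if anything falls off the work surface, if the arm or the gripper's body presses on something with over 40 N, if the wrist force passes 120 N, or if a joint passes its speed limit or range.

### The arm

A 7-joint arm with a two-finger parallel gripper is mounted at the origin on the work surface. World frame = base frame: x ahead of the robot, y to its left, z up, the work surface at z = 0. Lengths are in m, angles in rad, forces in N, time in s.
With the tool pointing down it reaches from about 0.425 to 0.875 m from the base axis. Payload 4.7 kg.
Tool frame: the origin (TCP) lies on the centre line of the jaws, within the pads' length; the fingertips stand 8 mm ahead of it and the grasp point (between the pads) lies 11 mm behind it; z points along the fingers, y is the direction in which the jaws open and shut (so a half turn about z gives the same grasp; the last joint's range is limited). The gripper opens to 87 mm and grips with 3 to 60 N. Pads are 19 mm wide; open, the fingers measure 117 mm over their backs; the gripper's body (75 mm by 190 mm) begins 51 mm behind the grasp point.
Start: joints at [-1.182, 0.321, -0.07, 1.45, 0.023, 1.371, -0.057], TCP at [0.238, 0.605, 0.21] pointing down, gripper open.
Joint ranges: [-2.86, 2.86], [-0.3, 2.09], [-1.38, 1.24], [0.06, 2.45], [-1.56, 4.7], [0.09, 2.05], [-2.69, 2.69]. Speed limits (rad/s): [2.57, 2.57, 3.14, 3.14, 3.14, 3.14, 3.14].

### API

Orientations are given as a rotation vector (axis times angle).
In Python, from bench import ctrl, cams, workorder gives the robot as it stands. The module is installed in compiled form; this text tells all that it offers.
- The arm moves only by the tool carry_out, never from a script. Its argument "rows" is a list of rows, each an object with "offset": the shift along the tool's x, y, z in m, a list of three; "rot": the turn, a rotation vector about the tool's x, y, z in degrees, a list of three; "gripper": the opening, from 0 (shut) to 1 (fully open). In form: [{"offset": [dx, dy, dz], "rot": [rx, ry, rz], "gripper": gripper}, ...]. A call has 1 to 10 rows; each row shifts and turns the commanded pose from where the row before left it, along the tool's axes as they then stand; what a row does not reach is not made up. A row lasts 1/8 s, in which the tool goes at most 62.5 mm and 10.7 degrees, less where a joint would pass 70% of its speed; a pose out of reach is approached as far as the arm can. A call is refused whole if a number of a shift passes 0.0625 or a number of a turn 10.7, either way. A call with a gripper value outside its range is refused whole. The fingers move at their own pace and stop on an object; "grip_force" is the grip in N (left out, the last holds). Time passes only in rows, so rows that do not move let the fingers close. It gives the time, the measured TCP pose, the force and the opening at its end, in the units of the state.
- ctrl.get_state(): the state, without advancing time (a new reading comes with each control period).
- cams.get_image(name): name is "scene" or "top" or "wrist"; returns a dict with "img" (480x640x3 uint8, red, green, blue), "vfov" (degrees; the focal length in pixels is half the picture's height over the tangent of half this angle, whatever the lens; pixels are square), "cx", "cy" (the principal point, pixels), "R" (3x3) and "t" (3): a world point X has camera coordinates R X + t. Camera axes: x right, y down, z forward; pixel columns grow to the right and rows downward; lengths in m; the calibration is good to about 2 mm. A picture is of the moment at which its call begins. There is no depth.
- workorder.close_job(): hands the job in, once; it reports no verdict.
The state is a dict: "time": time; "joint_positions": joint angles; "qd": joint speeds; "joint_torque": joint torques, N m; "position": TCP position; "tool_rot": TCP orientation; "ft_force": force on the tool from outside, world axes, zero at the start; "torque": the same for the moment, N m; "grip_width": opening from 0.0 (shut) to 1.0 (fully open).
Only numpy, scipy, OpenCV 4.12 (cv2) and the standard library are available. Lean on these libraries where they do the work, as an engineer would, in place of code of your own. Each camera call takes 0.05 s, during which the arm holds its last target.

## Working session

There is one attempt and no reset: what is moved stays moved. The work goes in short steps, Python scripts to look and compute and a tool call to move; the robot and the scene stay as the last step left them, time stands still between calls to the robot, and variables do not carry over. Pictures are saved under pics/ and viewed, and the job is handed in when it is done.

Besides the shell and the picture viewer there is one more tool, called after ">>>" as name([rows], argument=value, ...), one row to a line, values as JSON. carry_out: Moves the arm, as the interface text tells. Its arguments: {"type":"object","properties":{"rows":{"type":"array"},"grip_force":{"type":"number"}},"required":["rows"]}

```bash
mkdir -p pics
python3 - <<'E'
from bench import ctrl,cams
import cv2
s=ctrl.get_state()
for k,v in s.items(): print(k,v)
for n in ["scene","top","wrist"]:
    d=cams.get_image(n); cv2.imwrite(f"pics/{n}0.png",d["img"][:,:,::-1]); print(n,d["vfov"],d["cx"],d["cy"],d["R"],d["t"])
E
```

```text
time 0.0
joint_positions [-1.18189375  0.32182491 -0.07007058  1.45167483  0.02262974  1.37079529
 -0.05690832]
qd [ 2.80799121e-05  4.37311361e-04 -4.64967016e-04 -2.85849836e-04
 -3.97252620e-04  4.95826988e-04 -1.49793292e-04]
joint_torque [ 1.96997112e-04 -4.91288352e+01 -4.03869404e-01 -3.12519729e+01
 -6.39267638e-02  4.39667038e-02  1.72308191e-04]
position [0.23781289 0.604314   0.20916028]
tool_rot [-5.85233314e-01 -3.08636920e+00  2.98802114e-03]
ft_force [ 0.55537742  0.64114616 -0.1510098 ]
torque [-0.02715166 -0.00663995  0.03757415]
grip_width 1.0014591781391242
scene 47.80049169791802 323.08813813009306 231.07618693890922 [[ 0.79237795  0.60975004 -0.01849509]
 [ 0.42344442 -0.57159004 -0.70283686]
 [-0.43912641  0.54908079 -0.7111106 ]] [-0.4879929  -0.12913309  1.21734943]
top 42.481177232120594 320.0314422811552 233.04731127223957 [[-2.97816566e-03 -9.99455946e-01  3.28472712e-02]
 [-9.95035373e-01 -3.05793124e-04 -9.95214157e-02]
 [ 9.94773151e-02 -3.29805881e-02 -9.94493109e-01]] [0.00638358 0.58321034 1.05091107]
wrist 69.90001599111639 324.18548807856644 242.63849297084934 [[ 0.36574714  0.9307133  -0.00133817]
 [ 0.89432068 -0.35104689  0.27741055]
 [ 0.25771992 -0.10265887 -0.96075054]] [-0.65002227 -0.03300647  0.39031785]
```

View pics/scene0.png

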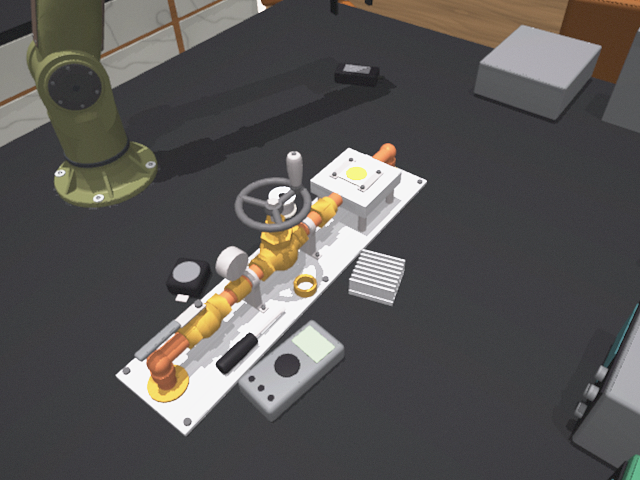

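View pics/top0.png

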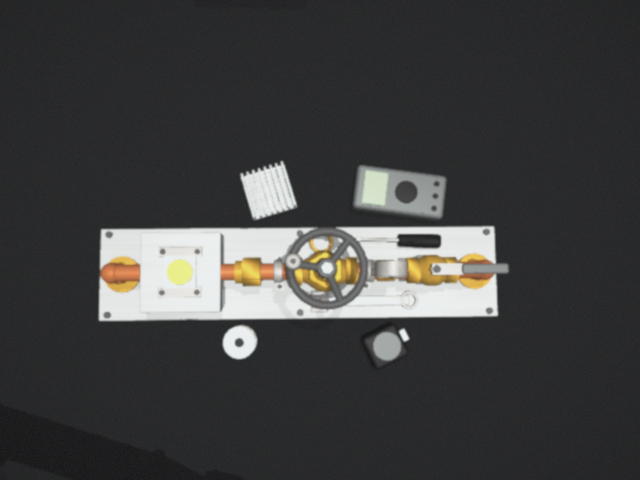

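View pics/wrist0.png

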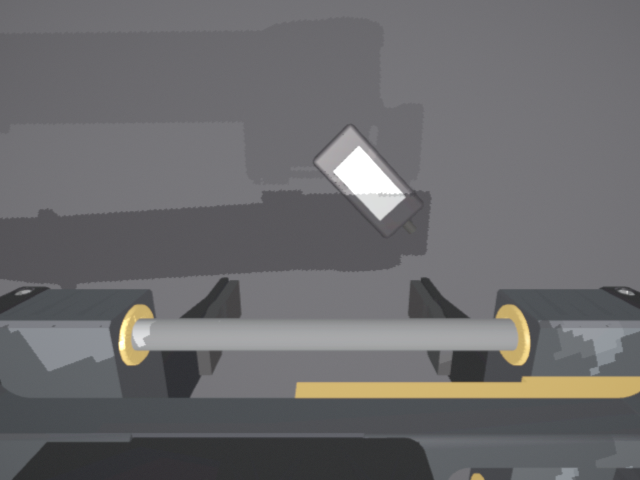

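```bash
cat > h.py <<'E'
import numpy as np,cv2
from bench import ctrl,cams
from scipy.spatial.transform import Rotation as Ro
def ray(d,px,z):
    f=240/np.tan(np.radians(d["vfov"])/2)
    R=np.array(d["R"]);t=np.array(d["t"])
    c=-R.T@t; v=R.T@np.array([(px[0]-d["cx"])/f,(px[1]-d["cy"])/f,1])
    return c+v*(z-c[2])/v[2]
def proj(d,X):
    f=240/np.tan(np.radians(d["vfov"])/2)
    c=np.array(d["R"])@X+np.array(d["t"]); return np.array([d["cx"]+f*c[0]/c[2],d["cy"]+f*c[1]/c[2]])
E
python3 - <<'E'
from h import *
d=cams.get_image("top"); im=d["img"]
g=im.astype(int); 
plate=((g.min(2)>150)).astype(np.uint8)
plate=cv2.morphologyEx(plate,cv2.MORPH_CLOSE,np.ones((9,9)))
cs,_=cv2.findContours(plate,cv2.RETR_EXTERNAL,cv2.CHAIN_APPROX_NONE)
c=max(cs,key=cv2.contourArea); r=cv2.minAreaRect(np.vstack([k for k in cs if cv2.contourArea(k)>1500 and 200<k[:,0,1].mean()<330]))
P=[ray(d,p,0.010) for p in cv2.boxPoints(r)]
for p in P: print(p.round(4))
P=np.array(P);print([np.linalg.norm(P[i]-P[(i+1)%4]).round(4) for i in range(4)])
cv2.imwrite("pics/crop.png",cv2.resize(im[210:330,260:400,::-1],None,fx=5,fy=5,interpolation=cv2.INTER_CUBIC))
s=cams.get_image("scene")
cv2.imwrite("pics/crops.png",cv2.resize(s["img"][140:250,220:340,::-1],None,fx=5,fy=5,interpolation=cv2.INTER_CUBIC))
E
```

```text
[0.5928 0.3953 0.01  ]
[ 0.5981 -0.3125  0.01  ]
[ 0.3671 -0.3068  0.01  ]
[0.3668 0.3865 0.01  ]
[np.float64(0.7079), np.float64(0.2311), np.float64(0.6933), np.float64(0.2262)]
```

View pics/crop.png

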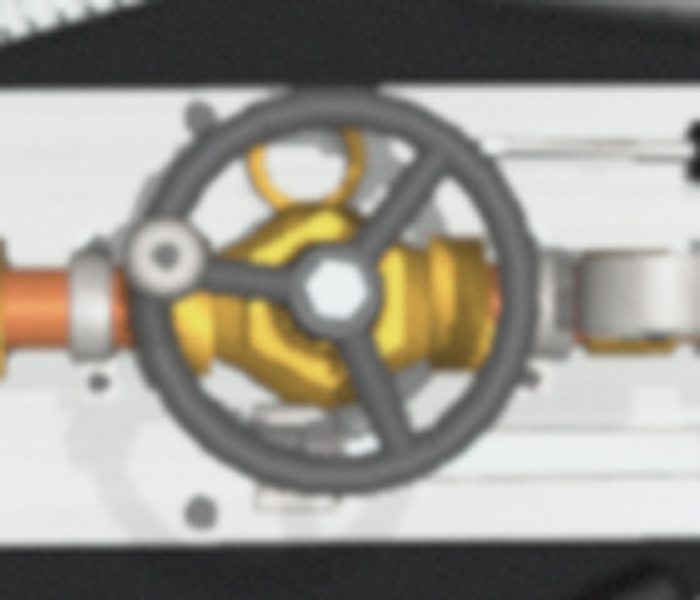

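View pics/crops.png

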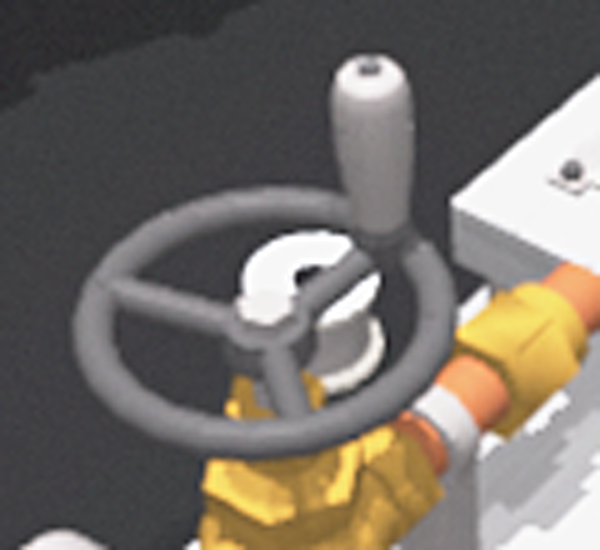

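Run:
```python
from h import *
d=cams.get_image("top"); s=cams.get_image("scene")
print("corners",[ray(d,p,.01).round(4) for p in [(100,229),(494,226),(497,316),(98,321)]])
print("screws",[ray(d,p,.012).round(4) for p in [(109,234.5),(486,232),(488.5,311),(107,315)]])
for z in(.186,.188,.190): print("axis",z,ray(d,(327.1,268.1),z).round(4))
print("hub nut",ray(d,(326.9,267.7),.198).round(4))
print("handle top",ray(d,(293.2,261),.2585).round(4), ray(s,(294,153.6),.2585).round(4))
print("handle foot scene",ray(s,(296.4,186),.2).round(4))
# ring radius
print([ray(d,p,.188).round(4) for p in [(286.6,268),(367.6,268),(327,227.6),(327,308.6)]])
```

```text
corners [array([0.5922, 0.3925, 0.01  ]), array([ 0.598 , -0.3082,  0.01  ]), array([ 0.4374, -0.3085,  0.01  ]), array([0.4317, 0.3908, 0.01  ])]
screws [array([0.5822, 0.3759, 0.012 ]), array([ 0.5869, -0.2927,  0.012 ]), array([ 0.4463, -0.2929,  0.012 ]), array([0.442, 0.375, 0.012])]
axis 0.186 [5.152e-01 5.000e-04 1.860e-01]
axis 0.188 [5.151e-01 5.000e-04 1.880e-01]
axis 0.19 [0.515  0.0006 0.19  ]
hub nut [0.5153 0.0013 0.198 ]
handle top [0.5218 0.05   0.2585] [0.5246 0.0532 0.2585]
handle foot scene [0.5301 0.0473 0.2   ]
[array([0.5153, 0.0605, 0.188 ]), array([ 0.5152, -0.0597,  0.188 ]), array([5.755e-01, 4.000e-04, 1.880e-01]), array([0.4555, 0.0009, 0.188 ])]
```

>>> carry_out([
  {"offset": [0, 0, -0.05], "rot": [0, 0, -10.7], "gripper": 1},
  {"offset": [0, 0, -0.05], "rot": [0, 0, -10.7], "gripper": 1},
  {"offset": [-0.0237, -0.0462, 0], "rot": [0, 0, 0], "gripper": 1},
  {"offset": [-0.0237, -0.0462, 0], "rot": [0, 0, 0], "gripper": 1},
  {"offset": [-0.0237, -0.0462, 0], "rot": [0, 0, 0], "gripper": 1},
  {"offset": [-0.0237, -0.0462, 0], "rot": [0, 0, 0], "gripper": 1},
  {"offset": [-0.0237, -0.0462, 0], "rot": [0, 0, 0], "gripper": 1},
  {"offset": [-0.0237, -0.0462, 0], "rot": [0, 0, 0], "gripper": 1},
  {"offset": [0, 0, 0], "rot": [0, 0, 0], "gripper": 1},
], grip_force=40)

```text
time: 1.48
position: [0.3827, 0.3231, 0.311]
tool_rot: [0.016, 3.14, -0.0]
ft_force: [-1.2, 0.7, -0.2]
grip_width: 1.0
```

>>> carry_out([
  {"offset": [-0.023, -0.045, 0], "rot": [0, 0, 0], "gripper": 1},
  {"offset": [-0.023, -0.045, 0], "rot": [0, 0, 0], "gripper": 1},
  {"offset": [-0.023, -0.045, 0], "rot": [0, 0, 0], "gripper": 1},
  {"offset": [-0.023, -0.045, 0], "rot": [0, 0, 0], "gripper": 1},
  {"offset": [-0.023, -0.045, 0], "rot": [0, 0, 0], "gripper": 1},
  {"offset": [-0.023, -0.045, 0], "rot": [0, 0, 0], "gripper": 1},
  {"offset": [0, 0, 0], "rot": [0, 0, 0], "gripper": 1},
  {"offset": [0, 0, 0], "rot": [0, 0, 0], "gripper": 1},
])

```text
time: 2.48
position: [0.5173, 0.0589, 0.3101]
tool_rot: [0.0, -3.141, -0.001]
ft_force: [0.2, 0.8, -0.1]
grip_width: 1.002
```

Run:
```python
from h import *
s=ctrl.get_state(); print(s["position"],s["joint_positions"],s["ft_force"])
for n in ["top","scene","wrist"]:
    d=cams.get_image(n); cv2.imwrite(f"pics/{n}1.png",d["img"][:,:,::-1])
d=cams.get_image("wrist")
print(proj(d,np.array([.5225,.051,.2585])),proj(d,np.array([.515,.001,.198])))
```

```text
[0.5172539  0.05887491 0.31011718] [-0.56067556  0.00379486  0.40063691  1.61839565 -0.00241446  1.52001722
  1.41097441] [ 0.18613584  0.79302726 -0.11998499]
[310.65260275 265.70825151] [255.07842233 233.36148105]
```

View pics/wrist1.png

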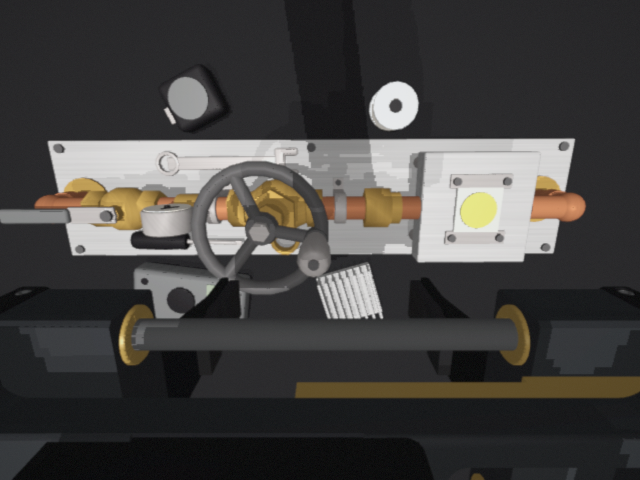

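View pics/scene1.png

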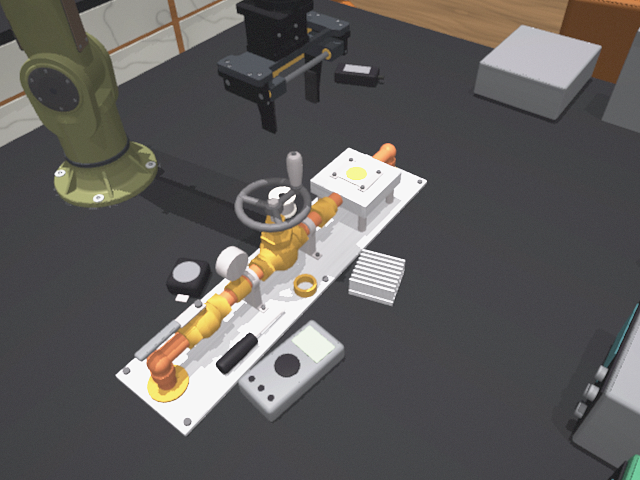

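Run:
```python
from h import *
d=cams.get_image("scene"); print(proj(d,np.array(ctrl.get_state()["position"])))
d=cams.get_image("wrist");cv2.imwrite("pics/wc.png",cv2.resize(d["img"][200:300,240:380,::-1],None,fx=5,fy=5,interpolation=cv2.INTER_CUBIC))
print(ray(d,(313,266),.2585),-np.array(d["R"]).T@d["t"],ctrl.get_state()["position"])
```

```text
[290.58218433 121.80303086]
[0.52285172 0.0520217  0.2585    ] [0.44063683 0.05952993 0.48431133] [0.5172273  0.05844893 0.31030904]
```

View pics/wc.png

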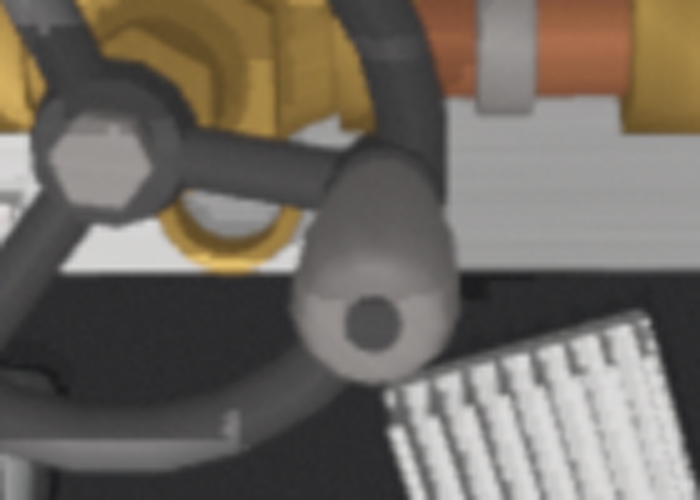

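>>> carry_out([
  {"offset": [-0.0055, -0.0065, 0], "rot": [0, 0, 0], "gripper": 1},
  {"offset": [0, 0, 0.03], "rot": [0, 0, 0], "gripper": 1},
  {"offset": [0, 0, 0.03], "rot": [0, 0, 0], "gripper": 1},
  {"offset": [0, 0, 0.03], "rot": [0, 0, 0], "gripper": 1},
  {"offset": [0, 0, 0], "rot": [0, 0, 0], "gripper": 1},
  {"offset": [0, 0, 0], "rot": [0, 0, 0], "gripper": 0.5},
  {"offset": [0, 0, 0], "rot": [0, 0, 0], "gripper": 0},
  {"offset": [0, 0, 0], "rot": [0, 0, 0], "gripper": 0},
  {"offset": [0, 0, 0], "rot": [0, 0, 0], "gripper": 0},
  {"offset": [0, 0, 0], "rot": [0, 0, 0], "gripper": 0},
], grip_force=40)

```text
time: 4.03
position: [0.523, 0.0509, 0.2204]
tool_rot: [0.002, 3.141, 0.0]
ft_force: [-1.1, 0.7, 0.7]
grip_width: 0.516
```

Run:
```python
from h import *
s=ctrl.get_state(); print(s["position"],s["ft_force"],s["grip_width"]*87)
d=cams.get_image("wrist");cv2.imwrite("pics/w2.png",d["img"][:,:,::-1])
```

```text
[0.52301713 0.05086977 0.22042698] [-1.11906876  0.68145046  0.65998186] 44.9325377082102
```

View pics/w2.png

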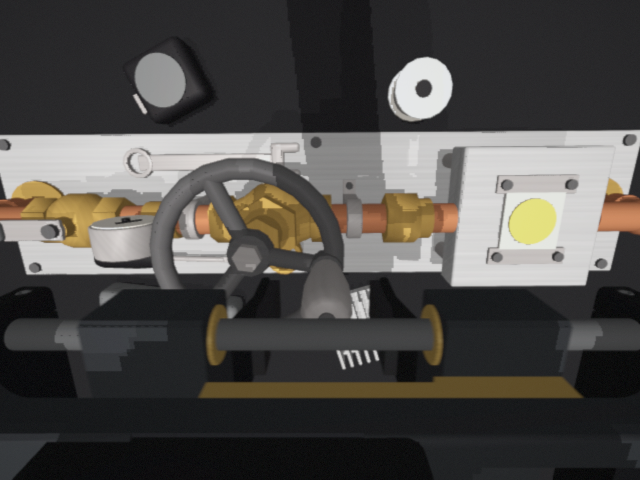

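>>> carry_out([
  {"offset": [0, 0, 0], "rot": [0, 0, 0], "gripper": 0},
  {"offset": [0, 0, 0], "rot": [0, 0, 0], "gripper": 0},
  {"offset": [0, 0, 0], "rot": [0, 0, 0], "gripper": 0},
  {"offset": [0, 0, 0], "rot": [0, 0, 0], "gripper": 0},
  {"offset": [0, 0, 0], "rot": [0, 0, 0], "gripper": 0},
])

```text
time: 4.7
position: [0.523, 0.0516, 0.2204]
tool_rot: [0.001, 3.141, 0.002]
ft_force: [-0.8, 3.0, -0.0]
grip_width: 0.267
```

Run:
```python
from h import *
s=ctrl.get_state(); print(s["position"],s["ft_force"],s["grip_width"]*87)
a=82.4
# CW path table, tool offsets (tool x=-X, tool y=+Y)
C=np.array([.5152,.001]); r=.05
th0=np.degrees(np.arctan2(*(np.array(s["position"][:2])-C)[::-1])); print(th0, np.linalg.norm(np.array(s["position"][:2])-C))
th0=82
for k in range(0,31):
    t1=np.radians(th0-12*k);t2=np.radians(th0-12*(k+1))
    dv=r*np.array([np.cos(t2)-np.cos(t1),np.sin(t2)-np.sin(t1)])
    print(k,th0-12*(k+1),[round(-dv[0],4),round(dv[1],4)])
```

```text
[0.52298067 0.05157115 0.22035071] [-0.76077696  2.98577684 -0.00317253] 23.246419191656546
81.25328984788842 0.051166200634512604
0 70 [np.float64(-0.0101), np.float64(-0.0025)]
1 58 [np.float64(-0.0094), np.float64(-0.0046)]
2 46 [np.float64(-0.0082), np.float64(-0.0064)]
3 34 [np.float64(-0.0067), np.float64(-0.008)]
4 22 [np.float64(-0.0049), np.float64(-0.0092)]
5 10 [np.float64(-0.0029), np.float64(-0.01)]
6 -2 [np.float64(-0.0007), np.float64(-0.0104)]
7 -14 [np.float64(0.0015), np.float64(-0.0104)]
8 -26 [np.float64(0.0036), np.float64(-0.0098)]
9 -38 [np.float64(0.0055), np.float64(-0.0089)]
10 -50 [np.float64(0.0073), np.float64(-0.0075)]
11 -62 [np.float64(0.0087), np.float64(-0.0058)]
12 -74 [np.float64(0.0097), np.float64(-0.0039)]
13 -86 [np.float64(0.0103), np.float64(-0.0018)]
14 -98 [np.float64(0.0104), np.float64(0.0004)]
15 -110 [np.float64(0.0101), np.float64(0.0025)]
16 -122 [np.float64(0.0094), np.float64(0.0046)]
17 -134 [np.float64(0.0082), np.float64(0.0064)]
18 -146 [np.float64(0.0067), np.float64(0.008)]
19 -158 [np.float64(0.0049), np.float64(0.0092)]
20 -170 [np.float64(0.0029), np.float64(0.01)]
21 -182 [np.float64(0.0007), np.float64(0.0104)]
22 -194 [np.float64(-0.0015), np.float64(0.0104)]
23 -206 [np.float64(-0.0036), np.float64(0.0098)]
24 -218 [np.float64(-0.0055), np.float64(0.0089)]
25 -230 [np.float64(-0.0073), np.float64(0.0075)]
26 -242 [np.float64(-0.0087), np.float64(0.0058)]
27 -254 [np.float64(-0.0097), np.float64(0.0039)]
28 -266 [np.float64(-0.0103), np.float64(0.0018)]
29 -278 [np.float64(-0.0104), np.float64(-0.0004)]
30 -290 [np.float64(-0.0101), np.float64(-0.0025)]
```

>>> carry_out([
  {"offset": [-0.0101, -0.0025, 0], "rot": [0, 0, 0], "gripper": 0},
  {"offset": [-0.0094, -0.0046, 0], "rot": [0, 0, 0], "gripper": 0},
  {"offset": [-0.0082, -0.0064, 0], "rot": [0, 0, 0], "gripper": 0},
  {"offset": [-0.0067, -0.008, 0], "rot": [0, 0, 0], "gripper": 0},
  {"offset": [-0.0049, -0.0092, 0.0003], "rot": [0, 0, 0], "gripper": 0},
  {"offset": [-0.0029, -0.01, 0], "rot": [0, 0, 0], "gripper": 0},
  {"offset": [0, 0, 0], "rot": [0, 0, 0], "gripper": 0},
])

```text
time: 5.58
position: [0.5657, 0.0096, 0.2199]
tool_rot: [0.003, 3.141, -0.0]
ft_force: [1.6, 1.1, -0.7]
grip_width: 0.268
```

Run:
```python
from h import *
s=ctrl.get_state(); print(s["position"],s["ft_force"],s["torque"],s["grip_width"]*87)
p=np.array(s["position"][:2])-[.5152,.001];print(np.degrees(np.arctan2(p[1],p[0])),np.linalg.norm(p))
d=cams.get_image("wrist");cv2.imwrite("pics/w3.png",d["img"][:,:,::-1])
```

```text
[0.56566265 0.00964946 0.21993439] [ 1.59946261  1.05797724 -0.73520576] [ 0.42783565 -0.38030926  0.0151879 ] 23.329958237044508
9.726163164145683 0.05119855321789449
```

View pics/w3.png

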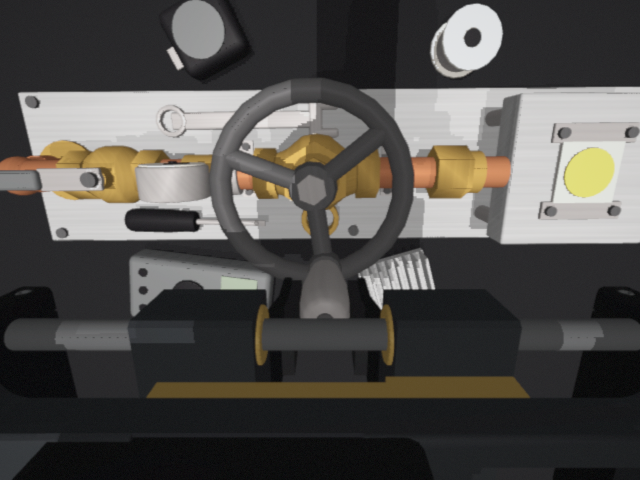

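>>> carry_out([
  {"offset": [-0.0007, -0.0104, 0], "rot": [0, 0, 0], "gripper": 0},
  {"offset": [0.0015, -0.0104, 0], "rot": [0, 0, 0], "gripper": 0},
  {"offset": [0.0036, -0.0098, 0], "rot": [0, 0, 0], "gripper": 0},
  {"offset": [0.0055, -0.0089, 0.0006], "rot": [0, 0, 0], "gripper": 0},
  {"offset": [0.0073, -0.0075, 0], "rot": [0, 0, 0], "gripper": 0},
  {"offset": [0.0087, -0.0058, 0], "rot": [0, 0, 0], "gripper": 0},
  {"offset": [0.0097, -0.0039, 0], "rot": [0, 0, 0], "gripper": 0},
  {"offset": [0.0103, -0.0018, 0], "rot": [0, 0, 0], "gripper": 0},
  {"offset": [0.0104, 0.0004, 0], "rot": [0, 0, 0], "gripper": 0},
  {"offset": [0.0101, 0.0025, 0], "rot": [0, 0, 0], "gripper": 0},
])

```text
time: 6.88
position: [0.4998, -0.0453, 0.2193]
tool_rot: [0.002, 3.138, -0.0]
ft_force: [6.3, 3.0, -5.1]
grip_width: 0.263
```

```bash
cat > c.py <<'E'
from h import *
s=ctrl.get_state(); print(s["position"],s["ft_force"],s["torque"],s["grip_width"]*87)
p=np.array(s["position"][:2])-[.5152,.001];print(np.degrees(np.arctan2(p[1],p[0])),np.linalg.norm(p), s["joint_positions"].round(3) if hasattr(s["joint_positions"],"round") else 0)
E
python3 c.py
```

```text
[ 0.49979683 -0.04529311  0.21928364] [ 6.2656713   3.03662139 -5.13502862] [ 0.80055264 -1.46071151 -0.03819406] 22.910990910886913
-108.40390307498475 0.048788412848652055 [-0.447 -0.017  0.482  1.816  0.008  1.337  1.603]
```

>>> carry_out([
  {"offset": [0.0094, 0.0046, 0], "rot": [0, 0, 0], "gripper": 0},
  {"offset": [0.0082, 0.0064, 0], "rot": [0, 0, 0], "gripper": 0},
  {"offset": [0.0067, 0.008, 0], "rot": [0, 0, 0], "gripper": 0},
  {"offset": [0.0049, 0.0092, 0.0006], "rot": [0, 0, 0], "gripper": 0},
  {"offset": [0.0029, 0.01, 0], "rot": [0, 0, 0], "gripper": 0},
  {"offset": [0.0007, 0.0104, 0], "rot": [0, 0, 0], "gripper": 0},
  {"offset": [-0.0015, 0.0104, 0], "rot": [0, 0, 0], "gripper": 0},
  {"offset": [-0.0036, 0.0098, 0], "rot": [0, 0, 0], "gripper": 0},
  {"offset": [-0.0055, 0.0089, 0], "rot": [0, 0, 0], "gripper": 0},
  {"offset": [-0.0073, 0.0075, 0], "rot": [0, 0, 0], "gripper": 0},
])

```text
time: 8.12
position: [0.4816, 0.0379, 0.2185]
tool_rot: [-0.004, -3.136, 0.004]
ft_force: [-5.0, -1.8, 3.1]
grip_width: 0.267
```

```bash
python3 c.py
python3 - <<'E'
from h import *
d=cams.get_image("wrist");cv2.imwrite("pics/w4.png",d["img"][:,:,::-1])
E
```

```text
[0.48156952 0.03787288 0.218509  ] [-4.98128392 -1.83492498  3.11389373] [-0.30609648  1.2453673  -0.0315477 ] 23.18800635892582
132.3668566711635 0.04990609820301051 [-0.527 -0.049  0.381  1.846  0.021  1.346  1.418]
```

View pics/w4.png

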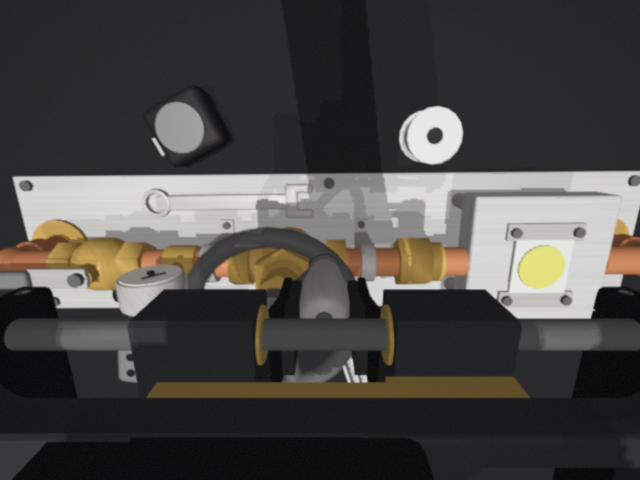

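>>> carry_out([
  {"offset": [-0.0087, 0.0058, 0], "rot": [0, 0, 0], "gripper": 0},
  {"offset": [-0.0097, 0.0039, 0], "rot": [0, 0, 0], "gripper": 0},
  {"offset": [-0.0103, 0.0018, 0.0006], "rot": [0, 0, 0], "gripper": 0},
  {"offset": [-0.0104, -0.0004, 0], "rot": [0, 0, 0], "gripper": 0},
  {"offset": [-0.0101, -0.0025, 0], "rot": [0, 0, 0], "gripper": 0},
  {"offset": [-0.0094, -0.0046, 0], "rot": [0, 0, 0], "gripper": 0},
  {"offset": [-0.0082, -0.0064, 0], "rot": [0, 0, 0], "gripper": 0},
  {"offset": [-0.0067, -0.008, 0], "rot": [0, 0, 0], "gripper": 0},
  {"offset": [-0.0049, -0.0092, 0], "rot": [0, 0, 0], "gripper": 0},
  {"offset": [0, 0, 0], "rot": [0, 0, 0], "gripper": 0},
])

```text
time: 9.43
position: [0.5628, 0.0202, 0.2181]
tool_rot: [0.002, 3.14, 0.0]
ft_force: [2.2, 2.9, -0.8]
grip_width: 0.262
```

```bash
python3 c.py
```

```text
[0.56279992 0.02017826 0.21806397] [ 2.15456228  2.90650292 -0.80768312] [ 0.60818738 -0.48076734 -0.01404627] 22.81644072889172
21.94476649003677 0.05131819894803214 [-0.472  0.132  0.429  1.676 -0.057  1.344  1.536]
```

>>> carry_out([
  {"offset": [-0.0016, -0.005, 0], "rot": [0, 0, 0], "gripper": 0},
  {"offset": [-0.0012, -0.005, 0], "rot": [0, 0, 0], "gripper": 0},
  {"offset": [-0.0005, -0.005, 0], "rot": [0, 0, 0], "gripper": 0},
  {"offset": [0, -0.003, 0], "rot": [0, 0, 0], "gripper": 0},
  {"offset": [0, -0.002, 0], "rot": [0, 0, 0], "gripper": 0},
  {"offset": [0, 0, 0], "rot": [0, 0, 0], "gripper": 0},
])

```text
time: 10.18
position: [0.5661, 0.0021, 0.218]
tool_rot: [-0.001, 3.14, 0.003]
ft_force: [2.4, 5.2, -3.2]
grip_width: 0.268
```

```bash
python3 c.py
```

```text
[0.56610298 0.00205625 0.21803969] [ 2.41849216  5.20087342 -3.18575187] [ 1.28746487 -0.70392973 -0.04990966] 23.288571273981542
1.1887350534840868 0.05091393449065367 [-0.449  0.139  0.443  1.67  -0.063  1.344  1.576]
```

>>> carry_out([
  {"offset": [0, -0.002, 0], "rot": [0, 0, 0], "gripper": 0},
  {"offset": [0, -0.002, 0], "rot": [0, 0, 0], "gripper": 0},
  {"offset": [0, 0, 0], "rot": [0, 0, 0], "gripper": 0},
])

```text
time: 10.55
position: [0.5661, 0.0016, 0.218]
tool_rot: [-0.005, 3.14, 0.01]
ft_force: [2.2, 11.3, -2.6]
grip_width: 0.268
```

```bash
python3 c.py
```

```text
[0.56611713 0.00157337 0.21801932] [ 2.20088298 11.34768937 -2.62726478] [ 2.50541483 -0.68177521 -0.03307149] 23.30633059842619
0.6451719380323041 0.050920355039822264 [-0.446  0.139  0.444  1.67  -0.068  1.344  1.583]
```

>>> carry_out([
  {"offset": [0, -0.003, 0], "rot": [0, 0, 0], "gripper": 0},
  {"offset": [0, -0.002, 0], "rot": [0, 0, 0], "gripper": 0},
  {"offset": [0, 0, 0], "rot": [0, 0, 0], "gripper": 0},
  {"offset": [0, 0, 0], "rot": [0, 0, 0], "gripper": 0},
])

```text
time: 11.05
position: [0.5661, 0.001, 0.218]
tool_rot: [-0.011, 3.14, 0.018]
ft_force: [3.0, 17.3, -2.1]
grip_width: 0.263
```

```bash
python3 c.py
python3 - <<'E'
from h import *
d=cams.get_image("top");cv2.imwrite("pics/t5.png",d["img"][:,:,::-1])
d=cams.get_image("wrist");cv2.imwrite("pics/w5.png",d["img"][:,:,::-1])
E
```

```text
[0.56611064 0.0009648  0.21802493] [ 2.97801796 17.26837472 -2.11686525] [ 4.00525162 -0.64188104  0.01760107] 22.904160933080835
-0.039619179377724106 0.05091065425116553 [-0.442  0.139  0.445  1.67  -0.073  1.345  1.592]
```

View pics/w5.png

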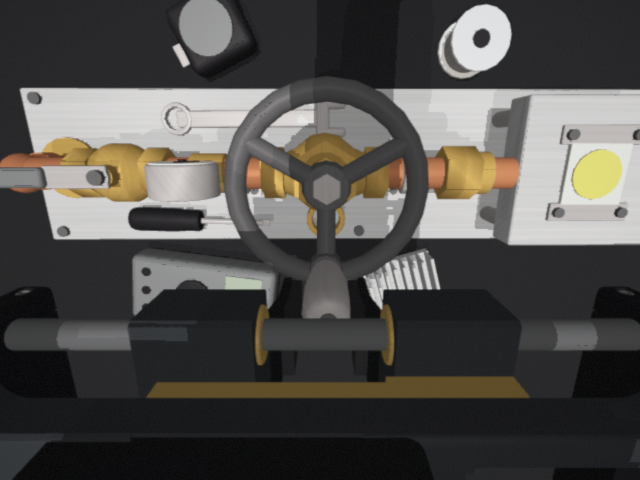

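>>> carry_out([
  {"offset": [0, 0.005, 0], "rot": [0, 0, 0], "gripper": 0},
  {"offset": [0, 0.005, 0], "rot": [0, 0, 0], "gripper": 0},
  {"offset": [0, 0, 0], "rot": [0, 0, 0], "gripper": 0},
])

```text
time: 11.52
position: [0.566, 0.0021, 0.2181]
tool_rot: [0.0, 3.14, 0.001]
ft_force: [3.3, 4.2, -2.1]
grip_width: 0.261
```

>>> carry_out([
  {"offset": [0.0011, 0.0104, 0], "rot": [0, 0, 0], "gripper": 0},
  {"offset": [0.0032, 0.0099, 0], "rot": [0, 0, 0], "gripper": 0},
  {"offset": [0.0052, 0.0091, 0], "rot": [0, 0, 0], "gripper": 0},
  {"offset": [0.007, 0.0078, -0.0007], "rot": [0, 0, 0], "gripper": 0},
  {"offset": [0.0085, 0.0061, 0], "rot": [0, 0, 0], "gripper": 0},
  {"offset": [0.0095, 0.0043, 0], "rot": [0, 0, 0], "gripper": 0},
  {"offset": [0.0102, 0.0022, 0], "rot": [0, 0, 0], "gripper": 0},
  {"offset": [0.0105, 0, 0], "rot": [0, 0, 0], "gripper": 0},
  {"offset": [0.0102, -0.0022, 0], "rot": [0, 0, 0], "gripper": 0},
  {"offset": [0.0095, -0.0043, 0], "rot": [0, 0, 0], "gripper": 0},
])

```text
time: 12.78
position: [0.4907, 0.0449, 0.2187]
tool_rot: [0.002, 3.14, 0.001]
ft_force: [3.6, 3.2, -4.1]
grip_width: 0.264
```

```bash
python3 c.py
```

```text
[0.49073319 0.04494429 0.21867129] [ 3.58224291  3.17682841 -4.08247935] [ 0.84433435 -0.90370758 -0.03836284] 22.942955948870893
119.10769451688941 0.050296376315741444 [-0.533 -0.032  0.382  1.831  0.012  1.339  1.416]
```

>>> carry_out([
  {"offset": [0.0085, -0.0061, 0], "rot": [0, 0, 0], "gripper": 0},
  {"offset": [0.007, -0.0078, 0], "rot": [0, 0, 0], "gripper": 0},
  {"offset": [0.0052, -0.0091, 0], "rot": [0, 0, 0], "gripper": 0},
  {"offset": [0.0032, -0.0099, -0.0007], "rot": [0, 0, 0], "gripper": 0},
  {"offset": [0.0011, -0.0104, 0], "rot": [0, 0, 0], "gripper": 0},
  {"offset": [-0.0011, -0.0104, 0], "rot": [0, 0, 0], "gripper": 0},
  {"offset": [-0.0032, -0.0099, 0], "rot": [0, 0, 0], "gripper": 0},
  {"offset": [-0.0052, -0.0091, 0], "rot": [0, 0, 0], "gripper": 0},
  {"offset": [-0.007, -0.0078, 0], "rot": [0, 0, 0], "gripper": 0},
  {"offset": [-0.0085, -0.0061, 0], "rot": [0, 0, 0], "gripper": 0},
])

```text
time: 14.02
position: [0.4892, -0.0402, 0.2191]
tool_rot: [-0.001, -3.138, -0.006]
ft_force: [-0.4, 8.2, -1.2]
grip_width: 0.264
```

```bash
python3 c.py
```

```text
[ 0.48922112 -0.04024774  0.21905404] [-0.3789801   8.16399373 -1.16905604] [ 1.83836153e+00  2.94218440e-01 -2.33916802e-04] 22.98605481167296
-122.20377551930272 0.048747087196225565 [-0.457 -0.038  0.479  1.834  0.014  1.345  1.589]
```

>>> carry_out([
  {"offset": [-0.0095, -0.0033, 0], "rot": [0, 0, 0], "gripper": 0},
  {"offset": [-0.0102, -0.0022, 0], "rot": [0, 0, 0], "gripper": 0},
  {"offset": [-0.0105, 0, 0], "rot": [0, 0, 0], "gripper": 0},
  {"offset": [-0.0102, 0.0022, -0.0007], "rot": [0, 0, 0], "gripper": 0},
  {"offset": [-0.0095, 0.0043, 0], "rot": [0, 0, 0], "gripper": 0},
  {"offset": [-0.0085, 0.0061, 0], "rot": [0, 0, 0], "gripper": 0},
  {"offset": [-0.007, 0.0078, 0], "rot": [0, 0, 0], "gripper": 0},
  {"offset": [-0.0052, 0.0091, 0], "rot": [0, 0, 0], "gripper": 0},
  {"offset": [-0.0032, 0.0099, 0], "rot": [0, 0, 0], "gripper": 0},
  {"offset": [-0.0011, 0.0104, 0], "rot": [0, 0, 0], "gripper": 0},
])

```text
time: 15.28
position: [0.5657, -0.0033, 0.2201]
tool_rot: [0.01, 3.141, -0.01]
ft_force: [3.2, -5.3, -3.7]
grip_width: 0.265
```

```bash
python3 c.py
python3 - <<'E'
from h import *
d=cams.get_image("wrist");cv2.imwrite("pics/w6.png",d["img"][:,:,::-1])
E
```

```text
[ 0.56569782 -0.00325513  0.22005391] [ 3.2345459  -5.29957525 -3.6870971 ] [-1.21549743 -0.77823508  0.03483582] 23.017469578059757
-4.816570726299663 0.05067677822462215 [-0.476  0.139  0.477  1.668 -0.059  1.349  1.575]
```

View pics/w6.png

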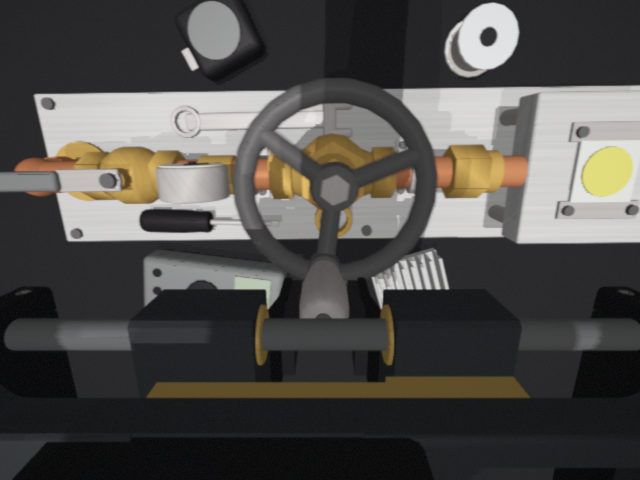

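One turn is open with a small lag (handle at about -5°, spoke slightly tilted, grip intact). Starting the second turn.

>>> carry_out([
  {"offset": [0.0011, 0.0104, 0], "rot": [0, 0, 0], "gripper": 0},
  {"offset": [0.0032, 0.0099, 0], "rot": [0, 0, 0], "gripper": 0},
  {"offset": [0.0052, 0.0091, 0], "rot": [0, 0, 0], "gripper": 0},
  {"offset": [0.007, 0.0078, -0.0007], "rot": [0, 0, 0], "gripper": 0},
  {"offset": [0.0085, 0.0061, 0], "rot": [0, 0, 0], "gripper": 0},
  {"offset": [0.0095, 0.0043, 0], "rot": [0, 0, 0], "gripper": 0},
  {"offset": [0.0102, 0.0022, 0], "rot": [0, 0, 0], "gripper": 0},
  {"offset": [0.0105, 0, 0], "rot": [0, 0, 0], "gripper": 0},
  {"offset": [0.0102, -0.0022, 0], "rot": [0, 0, 0], "gripper": 0},
  {"offset": [0.0095, -0.0043, 0], "rot": [0, 0, 0], "gripper": 0},
])

```text
time: 16.58
position: [0.4909, 0.0452, 0.2206]
tool_rot: [0.002, 3.14, 0.0]
ft_force: [5.0, 2.5, -4.7]
grip_width: 0.268
```

>>> carry_out([
  {"offset": [0.0085, -0.0061, 0], "rot": [0, 0, 0], "gripper": 0},
  {"offset": [0.007, -0.0078, 0], "rot": [0, 0, 0], "gripper": 0},
  {"offset": [0.0052, -0.0091, 0], "rot": [0, 0, 0], "gripper": 0},
  {"offset": [0.0032, -0.0099, -0.0007], "rot": [0, 0, 0], "gripper": 0},
  {"offset": [0.0011, -0.0104, 0], "rot": [0, 0, 0], "gripper": 0},
  {"offset": [-0.0011, -0.0104, 0], "rot": [0, 0, 0], "gripper": 0},
  {"offset": [-0.0032, -0.0099, 0], "rot": [0, 0, 0], "gripper": 0},
  {"offset": [-0.0052, -0.0091, 0], "rot": [0, 0, 0], "gripper": 0},
  {"offset": [-0.007, -0.0078, 0], "rot": [0, 0, 0], "gripper": 0},
  {"offset": [-0.0085, -0.0061, 0], "rot": [0, 0, 0], "gripper": 0},
])

```text
time: 17.82
position: [0.4887, -0.0397, 0.2211]
tool_rot: [-0.001, -3.137, -0.005]
ft_force: [-1.1, 4.9, -0.9]
grip_width: 0.262
```

```bash
python3 c.py
```

```text
[ 0.48867716 -0.03969422  0.2210821 ] [-1.10881553  4.94627545 -0.93718188] [1.34525944 0.51300825 0.01543152] 22.76558492955005
-123.09467645961108 0.04857448217745817 [-0.489 -0.041  0.508  1.832  0.017  1.35   1.585]
```

>>> carry_out([
  {"offset": [-0.0095, -0.0043, 0], "rot": [0, 0, 0], "gripper": 0},
  {"offset": [-0.0102, -0.0022, 0], "rot": [0, 0, 0], "gripper": 0},
  {"offset": [-0.0105, 0, 0], "rot": [0, 0, 0], "gripper": 0},
  {"offset": [-0.0102, 0.0022, -0.0007], "rot": [0, 0, 0], "gripper": 0},
  {"offset": [-0.0095, 0.0043, 0], "rot": [0, 0, 0], "gripper": 0},
  {"offset": [-0.0085, 0.0061, 0], "rot": [0, 0, 0], "gripper": 0},
  {"offset": [-0.007, 0.0078, 0], "rot": [0, 0, 0], "gripper": 0},
  {"offset": [-0.0052, 0.0091, 0], "rot": [0, 0, 0], "gripper": 0},
  {"offset": [-0.0032, 0.0099, 0], "rot": [0, 0, 0], "gripper": 0},
  {"offset": [-0.0011, 0.0104, 0], "rot": [0, 0, 0], "gripper": 0},
])

```text
time: 19.08
position: [0.5658, -0.0026, 0.2221]
tool_rot: [0.009, 3.141, -0.009]
ft_force: [3.2, -4.9, -3.5]
grip_width: 0.268
```

```bash
python3 c.py
python3 - <<'E'
from h import *
s=ctrl.get_state(); R=Ro.from_rotvec(s["tool_rot"]); print("grasp pt",np.array(s["position"])-.011*R.as_matrix()[:,2],R.as_matrix()[:,2])
E
```

```text
[ 0.56576733 -0.00261698  0.22208856] [ 3.18120136 -4.94587859 -3.5426893 ] [-1.20546533 -0.78256389  0.00740741] 23.348108291688163
-4.091289174264245 0.050696527742587365 [-0.505  0.14   0.509  1.666 -0.064  1.353  1.579]
grasp pt [ 0.56576092 -0.00255329  0.23308837] [ 5.83412539e-04 -5.78997093e-03 -9.99983068e-01]
```

>>> carry_out([
  {"offset": [0, 0.002, 0], "rot": [0, 0, 0], "gripper": 0},
  {"offset": [0, 0.002, 0], "rot": [0, 0, 0], "gripper": 0},
  {"offset": [0, 0.001, 0], "rot": [0, 0, 0], "gripper": 0},
  {"offset": [0, 0, 0], "rot": [0, 0, 0], "gripper": 0},
  {"offset": [0, 0, 0], "rot": [0, 0, 0], "gripper": 0},
])

```text
time: 19.7
position: [0.566, 0.0035, 0.2221]
tool_rot: [0.007, 3.14, -0.006]
ft_force: [4.8, -4.3, -4.8]
grip_width: 0.268
```

```bash
python3 c.py
```

```text
[0.565968   0.00350587 0.2221287 ] [ 4.78320186 -4.34383748 -4.76649254] [-0.87548204 -0.8389528   0.02486669] 23.309579962472075
2.825787662998232 0.050829804490203544 [-0.511  0.139  0.505  1.666 -0.065  1.353  1.57 ]
```

>>> carry_out([
  {"offset": [0, -0.0015, 0], "rot": [0, 0, 0], "gripper": 0},
  {"offset": [0, -0.001, 0], "rot": [0, 0, 0], "gripper": 0},
  {"offset": [0, 0, 0], "rot": [0, 0, 0], "gripper": 0},
  {"offset": [0, 0, 0], "rot": [0, 0, 0], "gripper": 0},
  {"offset": [0, 0, 0], "rot": [0, 0, 0], "gripper": 0},
])

```text
time: 20.32
position: [0.5659, 0.0034, 0.2222]
tool_rot: [0.003, 3.141, -0.002]
ft_force: [5.0, -2.2, -4.4]
grip_width: 0.264
```

```bash
python3 c.py;  python3 - <<'E'
from h import *
for n in ["wrist","top","scene"]:
    d=cams.get_image(n);cv2.imwrite(f"pics/{n}7.png",d["img"][:,:,::-1])
E
python3 c.py
```

```text
[0.56585444 0.00342136 0.22217532] [ 4.97037914 -2.23175732 -4.35326622] [-0.66382334 -1.10666257  0.08085087] 22.96726596712174
2.7367437027289827 0.05071228193861686 [-0.509  0.139  0.505  1.666 -0.067  1.353  1.575]
[0.56584699 0.00342614 0.22217674] [ 5.30437586 -2.27611372 -6.06251809] [-0.65553734 -1.13006688 -0.02277141] 23.24686641321072
2.7425379700694075 0.05070506675679741 [-0.509  0.139  0.505  1.666 -0.067  1.353  1.575]
```

View pics/wrist7.png

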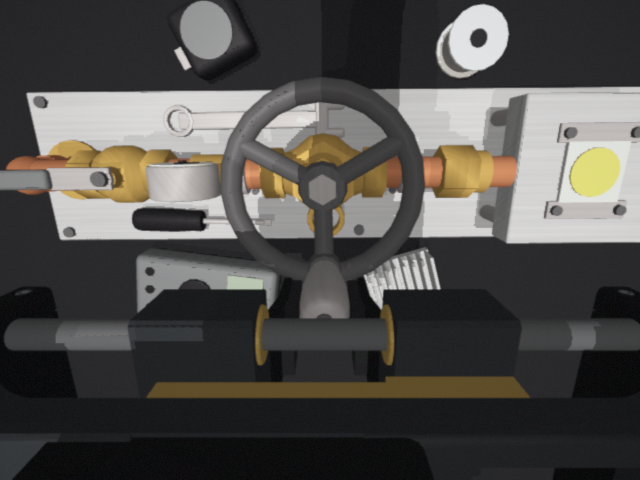

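View pics/scene7.png

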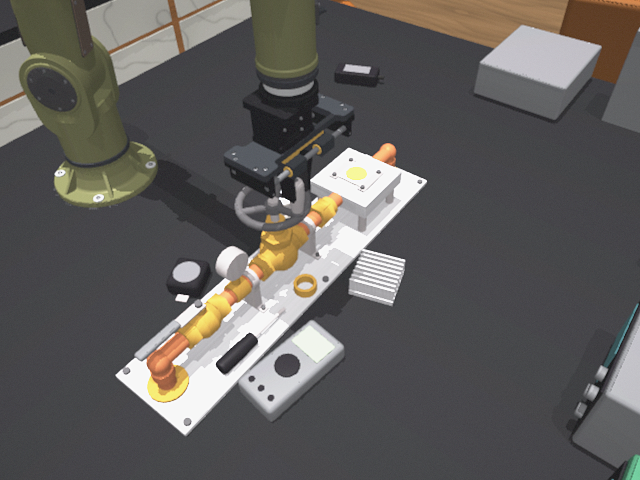

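The spoke and handle (hub (322,185), handle (325,300)) stand as they did at the seat, within about 2°. The fingers still hold the handle, and the lever and bystanders are where they were. The push along the circle is only 2 N, less than the packing drag, so the wheel is at rest.

```bash
python3 -c "
from bench import workorder
print(workorder.close_job())"
```

```text
the job is handed in; nothing more can be done
None
```

I screwed the valve shut from about 1.23 turns open, then backed it off two full turns. The job is handed in with the gripper still holding the handle, at about 20.5 s of the 64 s allowed. No verdict came back.

- **Seat:** the handle stopped at the rig's +x side. The wrist force rose from 5 to 17 N while the handle moved only about 1 mm, so I took that as the hard stop.
- **Two turns open:** the handle came back to about 2° past its seat position, against the 15° allowed. The gripper's height rose about 4 mm, but I commanded that rise to match the stem, so it doesn't count as a separate check.
- **At rest and gripped:** the tool position did not change between my last two readings. The push along the circle was about 2 N, below the 4–5 N packing drag. The grip was commanded at 40 N, with the fingers stopped on the handle at 23 mm.
- **Rig and bench:** in the last pictures the lever and the other things look unmoved. I judged this by eye and did not measure it.

One thing did not agree exactly. The circle the handle followed sat 1–2 mm off the centre I measured from the cameras. That is within the calibration, and I worked from the felt seat position instead.

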